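# Wring up a router setting stack

## Robot

A 7-joint arm with a two-finger parallel gripper is mounted at the origin on the work surface. World frame = base frame: x ahead of the robot, y to its left, z up, the work surface at z = 0. Lengths are in m, angles in rad, forces in N, time in s.
With the tool pointing down it reaches from about 0.425 to 0.95 m from the base axis. Payload 4.7 kg.
Tool frame: the origin (TCP) lies on the centre line of the jaws, within the pads' length; the fingertips stand robot.nose_length ahead of it and the grasp point (between the pads) lies 8 mm behind it (robot.nose_length is the distance from the TCP to the fingertips, in m); z points along the fingers, y is the line along which they close (so a half turn about z gives the same grasp; the last joint's range is limited). The gripper opens to 85 mm and grips with 20 to 120 N. Pads are 22 mm wide; open, the fingers measure 114 mm over their backs; the gripper's body (76 mm by 85 mm) begins 54 mm behind the grasp point. The pads swing forward as they close: fully open they stand 13 mm farther back than shut.
Start: joints at [1.231, 0.469, -0.049, 1.532, 0.024, 1.141, -0.082], TCP at [0.206, -0.643, 0.242] pointing down, gripper open.
Joint ranges: [-2.59, 2.59], [-0.33, 1.99], [-1.39, 1.29], [0.1, 2.45], [-1.04, 4.18], [0.21, 1.99], [-2.66, 2.66]. Speed limits (rad/s): [2.57, 2.57, 3.14, 3.14, 3.14, 3.14, 3.14].

## Interface

Orientations are given as [roll, pitch, yaw] about the fixed x, y, z axes, in that order (R = Rz(yaw) Ry(pitch) Rx(roll)).
In Python, from plant import robot gives the robot as it stands. Calls block until the motion is done:
- robot.goto(position, orientation): joint-space move of the TCP to a pose.
- robot.move_straight(position, vel=0.15, attitude=None, contact_N=None): straight line of the TCP; attitude=None keeps the orientation; vel is the mean speed in m/s. With contact_N (N) it stops when the force on the tool has changed by that much, and returns True; else False.
- robot.move_joints(angles): joint-space move.
- robot.grip(opening, strength=None): opening from 0.0 (shut) to 1.0 (fully open); strength is the grip in N (None keeps the last); returns when the fingers have stopped.
- robot.sleep(seconds).
- robot.inverse_kinematics(position, orientation): joint angles nearest the present ones, or None.
- robot.sense(): the state.
- robot.grab_frame(name): name is "scene" or "side" or "wrist"; returns a dict with "image" (384x512x3 uint8, red, green, blue), "range_z" (384x512 float32, m along the optical axis (not along the pixel's ray), 0 where there is no reading), "fx", "fy", "cx", "cy" (pixels), "R" (3x3) and "t" (3): a world point X has camera coordinates R X + t. Camera axes: x right, y down, z forward; pixel columns grow to the right and rows downward; lengths in m; the calibration is good to about 2 mm. A picture is of the moment at which its call begins.
A pose or a line that the arm cannot do raises robot.IKError and nothing moves.
- robot.close_job(): hands the job in; it is judged then, once.
The state is a dict: "t": time; "joint_pos": joint angles; "joint_velocities": joint speeds; "effort": joint torques, N m; "tcp_pos": TCP position; "tcp_rot": TCP orientation; "wrist_force": force on the tool from outside, world axes, zero at the start; "torque": the same for the moment, N m; "opening": opening from 0.0 (shut) to 1.0 (fully open); "gripper_force": force on a finger pad.
Only numpy, scipy, OpenCV 4.12 (cv2) and the standard library are available. Lean on these libraries where they do the work, as an engineer would, in place of code of your own. Each camera call takes 0.05 s, during which the arm holds its last target. There are 200 camera calls.

## Task

Make up the setting stack for the router: wring the steel block onto the lapped face of the blue stand, then the white ceramic block onto the steel one. Lay each block down in line with the stand with about a third of its length hanging out over the open end, then, without lifting it again, slide it along face to face until it is up against the red stop, so that the three lie flush in full contact. Let go of the stack and leave everything else on the bench where it is.

Things in the scene. Friction and masses are not known exactly. Their poses are not given: they have to be found in the camera images.
- stand_face (a point): Centre of the stand's level lapped upper face, 60 mm (x) by 34 mm (y), 40 mm above the bench. +x points along the length to the red end stop, whose inner surface is at x = +30 mm; the -x end and both long sides are open. A block fully home has its centre over this point and its end against the stop; it may lie either way round.
- stand: Fixed stand: blue foot 100 x 80 x 12 mm, on it a bright steel pedestal 60 x 34 mm, 28 mm tall, whose top is the lapped face, and at its +x end a red stop plate 34 mm wide, 6 mm thick, rising 34 mm above the face. Origin: centre of the foot's underside.
- steel_block: Bright steel lapped block, 60 x 34 x 24 mm (x, y, z), about 0.4 kg, loose, lying flat on the cork mat. Origin: centre of its underside. Fully home its underside is on the stand's face.
- white_block: White ceramic lapped block, 60 x 34 x 16 mm (x, y, z), about 0.2 kg, loose, lying flat on the cork mat. Origin: centre of its underside. Fully home its underside is on the steel block's top, 24 mm above the stand's face.
- mat: Fixed cork mat, 190 x 180 x 6 mm (x, y, z), on which the four blocks lie in a loose two by two array about 90 mm apart, each turned anyhow. Origin: centre of its underside, on the bench. It and the stand are on opposite sides of the bench, either way round.
- brass_block: Brass block 40 x 30 x 18 mm on the mat, not wanted, leave it. Origin: centre of its underside.
- black_block: Black plastic block 34 x 34 x 14 mm on the mat, not wanted, leave it. Origin: centre of its underside.
- spray: Green spray bottle with a white head, 60 mm diameter, 190 mm tall, its nozzle reaching out 50 mm along -x near the top; stands between mat and stand, leave it. Origin: centre of its underside.
- tape: Roll of yellow tape lying flat, 90 mm outer diameter, 25 mm tall, behind the stand's stop, leave it. Origin: centre of its underside.
- glue: White glue bottle with a red cap, 60 mm diameter, 160 mm tall, leave it. Origin: centre of its underside.
- driver: Screwdriver with an orange handle, 120 mm long, lying on the bench nearest the robot, leave it. Origin: under its middle.

How it is judged:
By the outcome, as a careful person would: the job done as asked, in the order asked, and still so for the second after the job is handed in, with the robot touching nothing.
It also fails if it takes over 72 s, if anything falls off the work surface, if the arm or the gripper's body presses on something with over 40 N, if the wrist force passes 120 N, or if a joint passes its speed limit or range.

## Working session

There is one attempt and no reset: what is moved stays moved. The work goes in short steps, each a Python script; the robot and the scene stay as the last script left them, time stands still between calls to the robot, and variables do not carry over. Pictures are saved under pics/ and viewed, at most 10 in all, crops included, and the job is handed in when it is done.

```bash
ls; mkdir -p pics; python3 - <<'E'
from plant import robot
import cv2,numpy as np
print(robot.nose_length, robot.sense())
ims=[]
for n in("scene","side"):
    f=robot.grab_frame(n); np.savez(n,**f); ims.append(f["image"]); print(n,f["fx"],f["fy"],f["cx"],f["cy"],f["R"].round(3),f["t"].round(3))
    cv2.imwrite(f"pics/{n}0.png",cv2.resize(f["image"][:,:,::-1],(768,576)))
E
```

```text
pics
0.011 {'t': 0.0, 'joint_pos': array([ 1.2310885 ,  0.46945004, -0.04860355,  1.53367466,  0.02406215,
        1.14101489, -0.08232457]), 'joint_velocities': array([-0.00053514, -0.0024539 ,  0.00236767, -0.00117048,  0.00100337,
       -0.00172005,  0.00130597]), 'effort': array([-1.71158190e-04, -5.10310721e+01, -4.66643774e-02, -2.37717193e+01,
        1.05723136e-02,  7.55366549e-03,  8.96906101e-06]), 'tcp_pos': array([ 0.20628801, -0.64211722,  0.24126378]), 'tcp_rot': array([-3.13962977e+00,  3.41725391e-05,  3.10806372e-01]), 'wrist_force': array([-0.24941927,  0.92504032, -0.51017042]), 'torque': array([0.02140488, 0.01212393, 0.01941868]), 'gripper_force': 0.0, 'opening': 0.9989008021154557}
scene 498.42094109611713 498.42094109611713 256.4032707741117 192.21621869119426 [[ 0.244  0.97  -0.007]
 [ 0.549 -0.144 -0.824]
 [-0.8    0.197 -0.567]] [-0.168 -0.273  1.613]
side 354.37878209815017 354.37878209815017 252.70702937283895 194.32291210942353 [[ 0.806 -0.591  0.015]
 [-0.402 -0.566 -0.72 ]
 [ 0.434  0.575 -0.694]] [-0.449  0.284  0.605]
```

View pics/scene0.png

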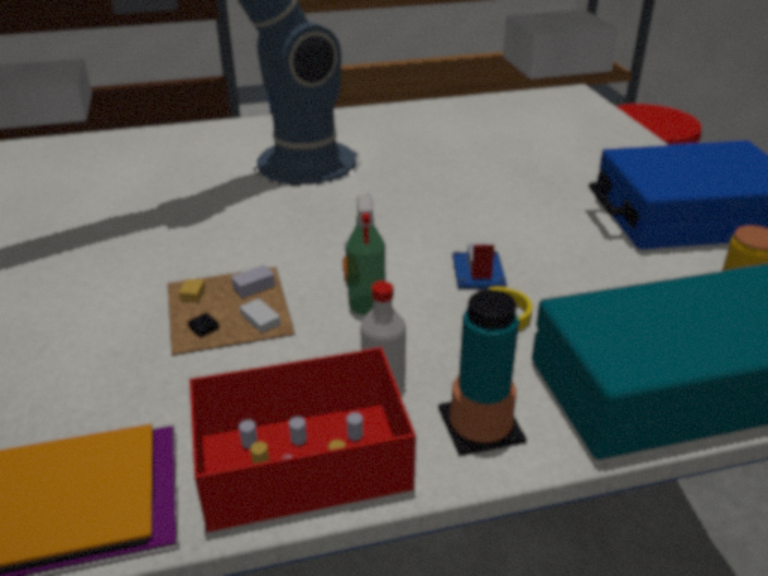

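View pics/side0.png

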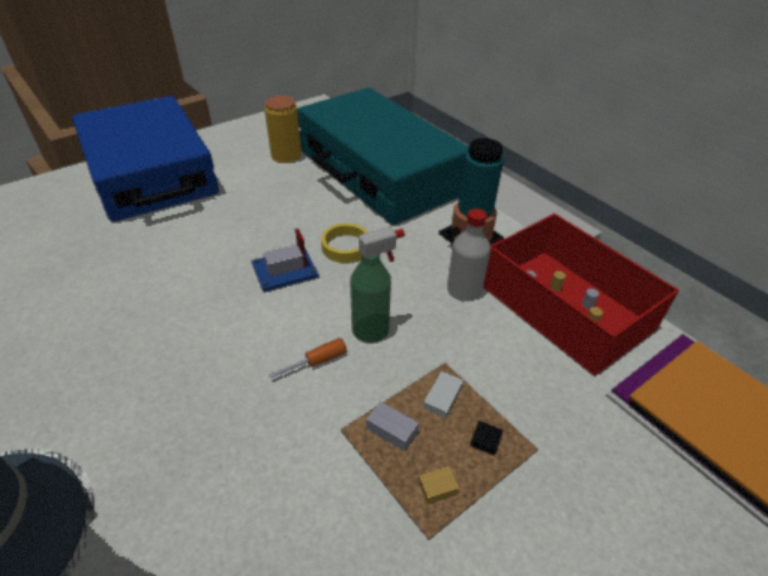

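The scene view shows the mat (≈230,310) with steel block (253,280), white (260,315), brass (192,290) and black (203,324). The stand is at (480,265) with the tape behind it, and the spray is at (365,270). In the side view, steel is at (392,425), white (443,394), the stand's face (284,260) and the red stop (301,247).

```bash
cat > h.py <<'E'
import numpy as np, cv2
def cloud(f):
    "world XYZ per pixel (nan where no range)"
    h,w=f["range_z"].shape; u,v=np.meshgrid(np.arange(w),np.arange(h)); z=f["range_z"].astype(float)
    P=np.stack([(u-f["cx"])/f["fx"]*z,(v-f["cy"])/f["fy"]*z,z],-1)
    X=(P-f["t"])@f["R"]; X[z==0]=np.nan
    return X
def ray(f,uv,zp):
    "pixels -> world points on plane z=zp"
    uv=np.atleast_2d(uv).astype(float)
    d=np.c_[(uv[:,0]-f["cx"])/f["fx"],(uv[:,1]-f["cy"])/f["fy"],np.ones(len(uv))]@f["R"]
    c=-f["R"].T@f["t"]
    return c+d*((zp-c[2])/d[:,2])[:,None]
E
python3 - <<'E'
from h import *
f=dict(np.load("side.npz"))
def at(n,u,v,z): print(n,ray(f,(u/1.5,v/1.5),z).round(3),np.nanmedian(cloud(f)[int(v/1.5)-2:int(v/1.5)+3,int(u/1.5)-2:int(u/1.5)+3].reshape(-1,3),0).round(3))
at("steel",390,418,.03);at("white",444,390,.022);at("brass",438,480,.024);at("black",487,435,.02)
at("face",282,254,.064);at("footL",253,262,.012);at("footB",265,288,.012);at("footR",318,270,.012);at("spray",371,325,0);at("sprayhead",378,240,.18);at("nozzle",402,234,.17);at("glue",468,285,0);at("tape",346,243,.025);at("driver",310,360,.01)
for a in [(445,364),(537,450),(430,538),(342,432)]: at("mat",*a,.006)
E
```

```text
steel [[ 0.46  -0.156  0.03 ]] [ 0.46  -0.154  0.031]
white [[ 0.551 -0.16   0.022]] [ 0.551 -0.16   0.022]
brass [[ 0.457 -0.255  0.024]] [ 0.457 -0.255  0.024]
black [[ 0.551 -0.245  0.02 ]] [ 0.55  -0.244  0.021]
face [[0.49  0.181 0.064]] [0.502 0.21  0.04 ]
footL [[0.463 0.25  0.012]] [0.464 0.258 0.009]
footB [[0.449 0.178 0.012]] [0.448 0.182 0.009]
footR [[0.545 0.165 0.012]] [0.551 0.174 0.001]
spray [[0.551 0.015 0.   ]] [ 0.528 -0.016  0.046]
sprayhead [[0.554 0.003 0.18 ]] [ 0.549 -0.004  0.186]
nozzle [[0.597 0.004 0.17 ]] [ 0.589 -0.003  0.178]
glue [[ 0.744 -0.007  0.   ]] [ 0.711 -0.035  0.039]
tape [[0.618 0.186 0.025]] [0.633 0.212 0.   ]
driver [[0.432 0.003 0.01 ]] [ 0.427 -0.003  0.019]
mat [[ 0.592 -0.118  0.006]] [ 0.594 -0.114  0.001]
mat [[ 0.596 -0.294  0.006]] [ 0.6   -0.293  0.001]
mat [[ 0.411 -0.297  0.006]] [ 0.411 -0.295  0.005]
mat [[ 0.405 -0.124  0.006]] [ 0.406 -0.123  0.004]
```

Face is near (0.50, 0.21), with the blocks as listed. Next is a closer look with the wrist camera at both places.

```bash
python3 - <<'E'
from plant import robot
import cv2,numpy as np
ims=[]
for i,p in enumerate([[0.49,-0.16,0.27],[0.49,0.20,0.27]]):
    robot.goto(p,[np.pi,0,0]); robot.sleep(0.3)
    s=robot.sense(); print(s["t"],s["tcp_pos"],s["tcp_rot"],s["joint_pos"].round(2))
    f=robot.grab_frame("wrist"); np.savez(f"w{i}",**f); print((-f["R"].T@f["t"]).round(3),f["R"].round(2).tolist(),f["fx"]); ims.append(f["image"])
cv2.imwrite("pics/w.png",cv2.resize(np.hstack(ims)[:,:,::-1],(800,300),interpolation=cv2.INTER_AREA))
E
```

```text
2.4167 [ 0.48992631 -0.16039926  0.26991364] [-3.14155490e+00  1.38018055e-04 -7.29156499e-04] [ 0.54  0.21 -0.35  1.86  0.08  1.09 -1.42]
[ 0.564 -0.161  0.401] [[-0.0, -1.0, -0.0], [-0.96, 0.0, 0.3], [-0.3, 0.0, -0.96]] 301.06882923458056
4.1167 [0.49034299 0.19919327 0.26997883] [ 3.14139339e+00 -5.55411979e-05 -1.55933197e-03] [ 0.05  0.26 -0.62  1.82  0.17  1.12 -2.2 ]
[0.564 0.199 0.401] [[-0.0, -1.0, 0.0], [-0.96, 0.0, 0.3], [-0.3, 0.0, -0.96]] 301.06882923458056
```

View pics/w.png

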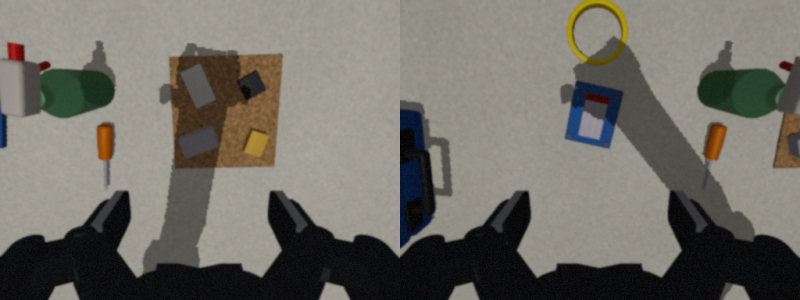

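The left half shows steel at (198,142), white (197,86), brass (255,144), black (251,86). In the right half the stand face is at (592,118) with the red stop above it at (597,99), in the arm's shadow. I'll measure by top-height masks and the blue foot.

```bash
cat >> h.py <<'E'
def rect(f,mask,zp,near,rad=.06):
    "minAreaRect in world xy of mask blob nearest a point; (centre, sizes, yaw of long side)"
    n,lab,st,ce=cv2.connectedComponentsWithStats(cv2.morphologyEx(mask.astype(np.uint8),cv2.MORPH_OPEN,np.ones((2,2))))
    ok=[i for i in range(1,n) if st[i,4]>60]
    i=min(ok,key=lambda i:np.linalg.norm(ray(f,ce[i],zp)[0,:2]-near))
    c=max(cv2.findContours((lab==i).astype(np.uint8),0,2)[0],key=len)[:,0]
    w=ray(f,c,zp)[:,:2]*1000
    (x,y),(a,b),t=cv2.minAreaRect(w.astype(np.float32))
    if a<b:a,b,t=b,a,t+90
    m=ray(f,ce[i],zp)[0,:2]*1000
    return np.round([x,y,a,b,(t+90)%180-90,*m],1)
E
python3 - <<'E'
from h import *
f=dict(np.load("w0.npz")); X=cloud(f)
for n,h,p in [("steel",.03,(.46,-.156)),("white",.022,(.551,-.16))]:
    print(n,rect(f,abs(X[...,2]-h)<.006 if n=="white" else abs(X[...,2]-h)<.008,h,p))
    k=np.linalg.norm(X[...,:2]-p,axis=2)<.01; print("z",np.nanmedian(X[k][:,2]),np.nanstd(X[k][:,2]))
    g=cv2.cvtColor(f["image"],cv2.COLOR_RGB2HSV); print(np.median(g[k],0))
k=(np.linalg.norm(X[...,:2]-(.50,-.205),axis=2)<.008); print("mat",np.median(g[k],0),np.nanmedian(X[k][:,2]))
print("steel col",rect(f,(g[...,1]<70)&(np.linalg.norm(X[...,:2]-(.46,-.156),axis=2)<.045),.03,(.46,-.156)))
print("white col",rect(f,(g[...,1]<70)&(np.linalg.norm(X[...,:2]-(.551,-.16),axis=2)<.045),.022,(.551,-.16)))
f=dict(np.load("w1.npz")); X=cloud(f);g=cv2.cvtColor(f["image"],cv2.COLOR_RGB2HSV)
k=np.linalg.norm(X[...,:2]-(.502,.21),axis=2)<.01; print("facez",np.nanmedian(X[k][:,2]))
print("face",rect(f,abs(X[...,2]-.04)<.008,.04,(.502,.21)))
b=(abs(g[...,0].astype(int)-110)<15)&(g[...,1]>120)
print("foot",rect(f,cv2.morphologyEx(b.astype(np.uint8),cv2.MORPH_CLOSE,np.ones((25,25))),.012,(.502,.21)))
r=((g[...,0]<8)|(g[...,0]>172))&(g[...,1]>130); print("stop",rect(f,r,.074,(.54,.21)))
print("facecol",rect(f,(g[...,1]<70)&(np.linalg.norm(X[...,:2]-(.502,.21),axis=2)<.037),.04,(.502,.21)))
E
```

```text
steel [ 458.  -160.5   60.    35.4  -69.6  458.5 -160.7]
z 0.029902125419524368 0.0006765801905774455
[143.  14.  73.]
white [ 547.7 -160.2   59.9   33.9   25.3  548.7 -159.9]
z 0.021732438979593705 0.0007205976121998624
[20.  9. 88.]
mat [91. 64. 19.] 0.31478889869357984
steel col [ 459.6 -160.2   61.4   40.   -69.6  459.9 -160.6]
white col [ 547.6 -160.3   61.2   35.2   25.6  548.5 -160. ]
facez 0.3415277919791121
face [498.2 208.2  56.5  33.9 -12.8 499.  208.1]
foot [500.3 207.5  97.4  77.4 -12.5 503.9 207.2]
stop [534.2 199.9  32.3   8.7  77.6 534.1 200.1]
facecol [498.1 208.   56.4  34.9 -12.9 498.9 207.9]
```

```bash
cat >> h.py <<'E'
D=np.pi/180
YS=-12.65*D; F=np.array([.500,.2077]); U=np.array([np.cos(YS),np.sin(YS)]); N=np.array([-U[1],U[0]])
def at(s,n,z): return [*(F+s*U+n*N),z]
E
python3 - <<'E'
from h import *
from plant import robot
for n,p,y in [("stand",at(0,0,.03),YS),("standhi",at(0,0,.2),YS),("steel",[.458,-.1605,.02],-69.6*D),("white",[.548,-.160,.02],25.4*D)]:
    for k in (-np.pi,0,np.pi):
        q=robot.inverse_kinematics(p,[np.pi,0,y+k]); print(n,k,None if q is None else np.round(q,2))
# measure the pedestal's lateral centre by a light squeeze
robot.grip(1.0,20)
robot.goto(at(-.005,0,.12),[np.pi,0,YS]); print(robot.move_straight(at(-.005,0,.033),contact_N=8))
s0=robot.sense(); print(s0["t"],s0["tcp_pos"],s0["wrist_force"].round(1))
robot.grip(0.0,20); robot.sleep(.3); s=robot.sense()
d=np.array(s["tcp_pos"][:2])-F; w=s["wrist_force"]-s0["wrist_force"]
print(s["t"],"opening",s["opening"],s["gripper_force"],"n mm",1e3*d@N,"s mm",1e3*d@U,"Fn",w[:2]@N,"Fs",w[:2]@U,w[2],"yaw",s["tcp_rot"]/D,"tz",s["torque"]-s0["torque"])
E
```

```text
stand -3.141592653589793 [ 0.25  0.78 -0.99  1.98  0.87  0.88  0.12]
stand 0 [-0.14  0.58 -0.43  2.    0.39  0.64 -2.61]
stand 3.141592653589793 [ 0.25  0.78 -0.99  1.98  0.87  0.88  0.12]
standhi -3.141592653589793 [ 0.37  0.55 -1.15  1.86  0.56  1.11  0.36]
standhi 0 [-0.02  0.35 -0.56  1.87  0.22  0.98 -2.47]
standhi 3.141592653589793 [ 0.37  0.55 -1.15  1.86  0.56  1.11  0.36]
steel -3.141592653589793 [ 0.77  0.59 -0.66  2.13  0.62  0.63  0.03]
steel 0 [ 0.35  0.5  -0.12  2.15  0.12  0.5  -2.65]
steel 3.141592653589793 [ 0.77  0.59 -0.66  2.13  0.62  0.63  0.03]
white -3.141592653589793 [ 1.    0.97 -1.19  1.91  1.06  1.07  1.36]
white 0 [ 0.53  0.63 -0.43  1.94  0.41  0.66 -1.28]
white 3.141592653589793 [ 1.    0.97 -1.19  1.91  1.06  1.07  1.36]
False
5.7667 [0.4961232  0.2094012  0.03422411] [-0.4  0.8  0.5]
6.5917 opening 0.3904262526136696 23.78228187561035 n mm 1.9881385329096943 s mm -4.6389378329354205 Fn 4.040126911973631 Fs -1.189642761755787 6.531540551304822 yaw [-1.79804763e+02 -9.16975955e-02 -1.26261284e+01] tz [ 1.06900151  0.02840558 -0.2196984 ]
```

```bash
python3 - <<'E'
from h import *
from plant import robot
for n in (.0018,.0026):
    robot.move_straight(at(-.005,n,.033),vel=.02); robot.sleep(.3); s=robot.sense()
    d=np.array(s["tcp_pos"])[:2]-F; w=s["wrist_force"]
    print(s["t"],"n",1e3*d@N,"Fn",w[:2]@N,w.round(1),"yaw",s["tcp_rot"]/D,"tz",s["torque"].round(2),s["tcp_pos"][2],s["opening"])
robot.grip(1.0,20); robot.sleep(.2); s=robot.sense(); d=np.array(s["tcp_pos"])[:2]-F
print(s["t"],"free n",1e3*d@N,s["tcp_rot"]/D,s["tcp_pos"][2],"bare Fn",s["wrist_force"][:2]@N)
E
```

```text
7.1417 n 2.031567460752465 Fn 1.856442970898507 [-0.9  2.1  8.8] yaw [-1.79984300e+02 -5.58837622e-02 -1.26615564e+01] tz [ 0.55  0.27 -0.1 ] 0.03388297319768147 0.39415320226999867
7.6917 n 2.0740173736213774 Fn -1.3526503346788645 [-3.  -0.7 10.4] yaw [ 1.79939540e+02 -4.06627675e-02 -1.26876385e+01] tz [ 0.2   0.34 -0.11] 0.033856704361609744 0.3950881252149564
8.45 free n 2.604144723405577 [ 1.79997220e+02  3.93132950e-03 -1.26461122e+01] 0.03298117756586414 bare Fn 0.41295259850216837
```

```bash
cat >> h.py <<'E'
F=F+.00205*N           # pedestal centre as found by touch
def pick(robot,xy,yaw,z=.0185):
    o=[np.pi,0,yaw]
    robot.goto([*xy,.26],o); robot.grip(.65,20); robot.goto([*xy,.07],o)
    hit=robot.move_straight([*xy,z],vel=.08,contact_N=8)
    robot.grip(0.0,60); s=robot.sense(); print("gripped",hit,s["t"],s["opening"],s["gripper_force"],s["tcp_pos"],s["wrist_force"].round(1))
    robot.move_straight([*xy,.26],vel=.25); s=robot.sense(); print("lifted",s["t"],s["opening"],s["wrist_force"].round(1))
    robot.goto(at(-.02,0,.26),[np.pi,0,YS+np.pi])
E
python3 - <<'E'
from h import *
from plant import robot
robot.move_straight(at(-.005,0,.1),vel=.25)
robot.goto(at(-.005,0,.26),[np.pi,0,YS+np.pi])
pick(robot,(.458,-.1587),110.4*D)
s=robot.sense(); print(s["t"],s["tcp_pos"],s["opening"])
f=robot.grab_frame("wrist"); np.savez("w2",**f); cv2.imwrite("pics/w2.png",f["image"][:,:,::-1])
E
```

```text
gripped False 15.0 0.38616665273839984 60.92954635620117 [ 0.45892332 -0.15861718  0.01931301] [0.3 0.5 6.5]
lifted 16.1167 0.38018980045763495 [ 0.4  0.  -5.2]
17.5083 [0.48151929 0.21246333 0.25939971] 0.3842584861425589
```

View pics/w2.png

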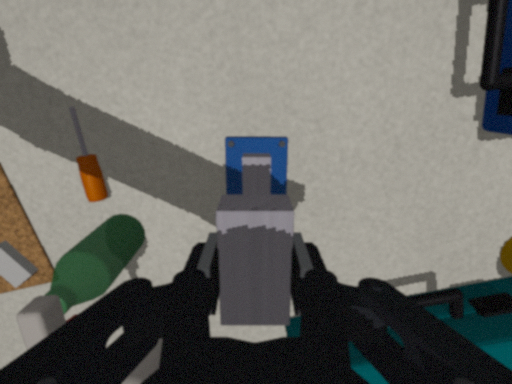

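The steel block is square between the fingers (columns 217–294), with the stand beyond it at (257,165). Now I lay it down.

```bash
python3 - <<'E'
from h import *
from plant import robot
def st(m):
    s=robot.sense(); d=np.array(s["tcp_pos"])[:2]-F; w=s["wrist_force"]
    print(m,round(s["t"],2),"s,n mm",(1e3*d@U).round(2),(1e3*d@N).round(2),"z",s["tcp_pos"][2].round(4),"F",(w[:2]@U).round(1),(w[:2]@N).round(1),w[2].round(1),"rpy",(s["tcp_rot"]/D).round(2),s["torque"].round(2),s["opening"].round(3))
robot.move_straight(at(-.02,0,.07),vel=.2); robot.sleep(.2); st("above")
print(robot.move_straight(at(-.02,0,.048),vel=.02,contact_N=6)); st("touch"); robot.sleep(.2); st("settled")
f=robot.grab_frame("side"); np.savez("s3",**f); cv2.imwrite("pics/s3.png",cv2.resize(f["image"][130:230,130:260,::-1],None,fx=5,fy=5))
E
```

```text
Traceback (most recent call last):
AttributeError: 'float' object has no attribute 'round'
```

```bash
cat >> h.py <<'E'
def st(robot,m):
    s=robot.sense(); d=np.array(s["tcp_pos"])[:2]-F; w=s["wrist_force"]
    print(m,np.round(s["t"],2),"s,n,z mm",np.round([1e3*d@U,1e3*d@N,1e3*s["tcp_pos"][2]],2),"F",np.round([w[:2]@U,w[:2]@N,w[2]],1),"rpy",np.round(np.array(s["tcp_rot"])/D,2),np.round(s["torque"],2),np.round(s["opening"],3))
    return s
E
python3 - <<'E'
from h import *
from plant import robot
st(robot,"above")
print(robot.move_straight(at(-.02,0,.048),vel=.02,contact_N=6)); st(robot,"touch"); robot.sleep(.2); st(robot,"settled")
f=robot.grab_frame("side"); np.savez("s3",**f); cv2.imwrite("pics/s3.png",cv2.resize(f["image"][130:230,130:260,::-1],None,fx=5,fy=5))
E
```

```text
above 18.86 s,n,z mm [-19.44   0.37  71.  ] F [ 0.4  0.3 -4.8] rpy [1.7994e+02 1.0000e-01 1.6733e+02] [-0.    0.03 -0.01] 0.387
True
touch 19.66 s,n,z mm [-20.1   -0.07  53.35] F [-0.8 -0.8  4.7] rpy [-1.7996e+02 -2.0000e-02  1.6735e+02] [-0.07  0.    0.02] 0.382
settled 19.86 s,n,z mm [-20.06  -0.08  53.36] F [-0.7 -0.6  5.2] rpy [-1.7997e+02 -2.0000e-02  1.6734e+02] [0.01 0.01 0.01] 0.386
```

View pics/s3.png

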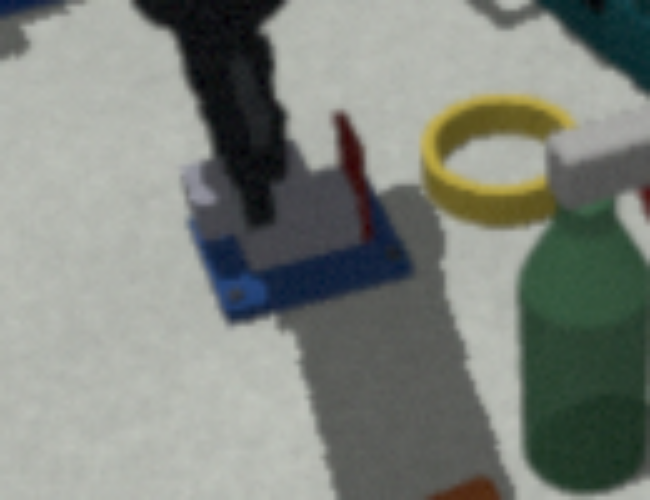

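The block rests level on the face (touch at z = 53.35 mm, as predicted), overhanging the open end at left (≈190,190); the stop is at (355,180). Now I slide it home.

```bash
python3 - <<'E'
from h import *
from plant import robot
z=.0525
for s in (-.015,-.008,-.002):
    print(robot.move_straight(at(s,0,z),vel=.02,contact_N=25)); st(robot,"slide")
print(robot.move_straight(at(.007,0,z),vel=.012,contact_N=14)); st(robot,"stop"); robot.sleep(.2); st(robot,"settled")
E
```

```text
False
slide 20.36 s,n,z mm [-15.86   1.06  53.36] F [-4.6 -0.7  7.3] rpy [-1.7991e+02 -1.6000e-01  1.6739e+02] [ 0.04  0.68 -0.05] 0.385
False
slide 20.86 s,n,z mm [-8.73  1.41 53.36] F [-3.7  0.2  4.6] rpy [-1.7996e+02 -1.5000e-01  1.6739e+02] [ 0.17  0.53 -0.01] 0.384
False
slide 21.31 s,n,z mm [-2.68  1.5  53.36] F [-4.3  0.2  5.1] rpy [-1.7998e+02 -1.5000e-01  1.6740e+02] [0.19 0.57 0.03] 0.384
True
stop 21.97 s,n,z mm [ 1.19  1.55 53.45] F [-1.1 -1.1  4.2] rpy [-179.84   -0.52  167.42] [-0.02 -0.04 -0.13] 0.388
settled 22.17 s,n,z mm [ 1.19  1.52 53.44] F [-0.8  0.2  5.2] rpy [-179.85   -0.52  167.43] [-0.06 -0.04 -0.13] 0.381
```

Stop met at s ≈ 1.2 mm, but the block has drifted 1.5 mm sideways. I'll correct that on the face while still gripped.

```bash
python3 - <<'E'
from h import *
from plant import robot
robot.move_straight(at(.0013,0,.0531),vel=.01,attitude=[np.pi,0,YS+np.pi]); st(robot,"lat"); robot.sleep(.4); s=st(robot,"settled")
n=(np.array(s["tcp_pos"])[:2]-F)@N
robot.move_straight(at(.0022,-n,.0531),vel=.01,attitude=[np.pi,0,YS+np.pi]); robot.sleep(.3); st(robot,"again")
E
```

```text
lat 22.43 s,n,z mm [ 1.15  0.84 53.35] F [-1.5  2.6  2.7] rpy [1.7991e+02 2.0000e-02 1.6739e+02] [ 0.5   0.16 -0.03] 0.384
settled 22.83 s,n,z mm [ 1.18  0.74 53.35] F [-2.   4.3  3.7] rpy [1.7993e+02 1.0000e-02 1.6738e+02] [ 0.86  0.25 -0.04] 0.386
again 23.4 s,n,z mm [ 1.2   0.66 53.36] F [-4.3  4.2  4.3] rpy [ 1.7987e+02 -5.0000e-02  1.6741e+02] [ 1.18  0.58 -0.01] 0.383
```

```bash
python3 - <<'E'
from h import *
from plant import robot
for c in (-.002,-.003,-.004,-.005):
    robot.move_straight(at(.0018,c,.0533),vel=.01,attitude=[np.pi,0,YS+np.pi]); robot.sleep(.3); s=st(robot,c)
    if (np.array(s["tcp_pos"])[:2]-F)@N<.0002: break
E
```

```text
-0.002 23.98 s,n,z mm [ 1.21 -1.37 53.36] F [-3.1  4.3  2.6] rpy [ 1.7994e+02 -4.0000e-02  1.6739e+02] [1.09 0.43 0.05] 0.386
```

```bash
python3 - <<'E'
from h import *
from plant import robot
A=[np.pi,0,YS+np.pi]
robot.move_straight(at(.0018,.0007,.0533),vel=.01,attitude=A); robot.sleep(.3); s=st(robot,"c")
n=(np.array(s["tcp_pos"])[:2]-F)@N
if abs(n)>.0003:
    robot.move_straight(at(.0018,.0007-1.0*n,.0533),vel=.01,attitude=A); robot.sleep(.3); st(robot,"c2")
E
```

```text
c 24.7 s,n,z mm [ 1.22 -1.29 53.38] F [-4.5 -2.6  9.2] rpy [-1.7973e+02 -7.0000e-02  1.6732e+02] [-0.08  0.96  0.16] 0.383
c2 25.28 s,n,z mm [ 1.21 -1.2  53.41] F [-4.7 -4.1 12.4] rpy [-1.7958e+02 -8.0000e-02  1.6729e+02] [-0.58  1.17  0.02] 0.388
```

Stiction makes arm-guided centring jumpy. I'll release and let the pads straddle the joint, squeezing the block into line with the pedestal.

```bash
cat >> h.py <<'E'
def squeeze(robot,z,zs,s0=.0012,strength=60):
    "open, straddle the joint at TCP height zs, squeeze centred, open and rise"
    A=[np.pi,0,YS+np.pi]
    robot.grip(.6,20); robot.goto(at(s0,0,z+.001),A); robot.move_straight(at(s0,0,zs),vel=.04,contact_N=10,attitude=A); robot.sleep(.2); st(robot,"straddle")
    robot.grip(0,strength); robot.sleep(.3); st(robot,"squeezed")
    robot.grip(.6,20); 
E
python3 - <<'E'
from h import *
from plant import robot
squeeze(robot,.0533,.041)
robot.move_straight(at(.0012,0,.10),vel=.2); robot.grip(1.0)
robot.goto(at(-.065,0,.20),[np.pi,0,YS]) if 0 else robot.goto(at(.06,0,.22),[np.pi,0,YS+np.pi]); robot.sleep(.2)
f=robot.grab_frame("wrist"); np.savez("w4",**f); f2=robot.grab_frame("side")
print(robot.sense()["t"])
cv2.imwrite("pics/w4.png",np.hstack([cv2.resize(f["image"][:,:,::-1],(400,300)),cv2.resize(f2["image"][130:230,130:263,::-1],(400,300))]))
X=cloud(f); p=(.502,.21)
print("steel",rect(f,abs(X[...,2]-.064)<.006,.064,p))
E
```

```text
straddle 26.52 s,n,z mm [ 1.27  0.14 41.17] F [ 0.2 -1.  -0. ] rpy [1.7999e+02 2.0000e-02 1.6735e+02] [-0.02  0.03  0.03] 0.599
squeezed 27.12 s,n,z mm [ 1.31e+00 -3.00e-02  4.13e+01] F [-0.2 -2.1  6.1] rpy [-1.7998e+02  2.0000e-02  1.6735e+02] [-0.34  0.21 -0.08] 0.392
29.2083
steel [502.4 209.4  60.6  33.9 -12.6 501.1 209.7]
```

View pics/w4.png

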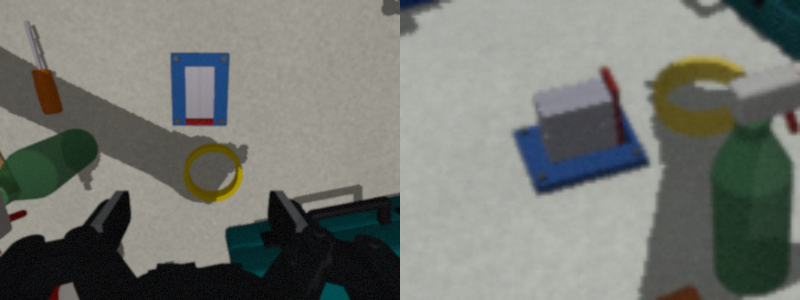

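The steel block lies flush on the pedestal against the red stop: wrist view (200,92), side view (578,115). It squeezed to the bare-pedestal width. Now the white one.

```bash
python3 - <<'E'
from h import *
from plant import robot
A=[np.pi,0,YS+np.pi]
robot.goto(at(-.03,0,.26),A)
pick(robot,(.5477,-.1583),(25.4-180)*D)
robot.sleep(.1)
robot.move_straight(at(-.02,0,.092),vel=.2,attitude=A); robot.sleep(.3); st(robot,"above")
print(robot.move_straight(at(-.02,0,.072),vel=.02,contact_N=5)); robot.sleep(.1); st(robot,"touch")
f=robot.grab_frame("side"); cv2.imwrite("pics/s5.png",cv2.resize(f["image"][130:230,130:260,::-1],None,fx=4,fy=4))
E
```

```text
gripped False 33.4167 0.38163887976424654 60.90907573699951 [ 0.54833737 -0.15837006  0.01936371] [-0.1  0.1  5.6]
lifted 34.5333 0.3754675195095923 [ 0.2  0.6 -1.9]
above 37.33 s,n,z mm [-19.62   0.17  92.69] F [-1.   0.8 -1.4] rpy [1.7997e+02 7.0000e-02 1.6734e+02] [ 0.    0.03 -0.02] 0.379
True
touch 38.16 s,n,z mm [-20.08  -0.09  77.35] F [-0.3 -1.2  4.8] rpy [-1.7996e+02 -2.0000e-02  1.6734e+02] [-0.06  0.07 -0.02] 0.379
```

View pics/s5.png

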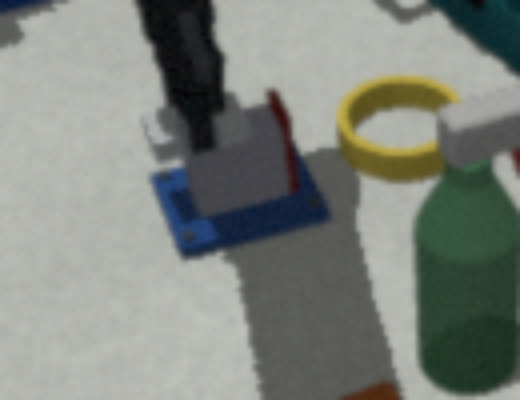

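White lies on the steel, overhanging the open end at left (≈160,130); touch at 77.35 mm, as expected. Now I slide it home and squeeze.

```bash
python3 - <<'E'
from h import *
from plant import robot
z=.0770
print(robot.move_straight(at(-.003,-.0006,z),vel=.025,contact_N=25)); st(robot,"slide")
print(robot.move_straight(at(.009,-.0008,z),vel=.012,contact_N=14)); st(robot,"stop")
robot.move_straight(at(.005,-.0008,z),vel=.01,attitude=[np.pi,0,YS+np.pi]); robot.sleep(.3); st(robot,"press")
E
```

```text
False
slide 39.07 s,n,z mm [-2.97  0.09 77.35] F [-2.1  0.   4.7] rpy [-1.7996e+02 -1.1000e-01  1.6733e+02] [ 0.17  0.52 -0.01] 0.382
True
stop 39.74 s,n,z mm [4.600e-01 5.000e-02 7.742e+01] F [-0.8 -0.9  4.3] rpy [-179.82   -0.5   167.37] [-0.06  0.06 -0.07] 0.385
press 40.77 s,n,z mm [5.200e-01 2.000e-02 7.732e+01] F [-11.2  -1.4  12.4] rpy [-179.93   -0.36  167.44] [ 0.24  2.43 -0.19] 0.379
```

```bash
python3 - <<'E'
from h import *
from plant import robot
A=[np.pi,0,YS+np.pi]
robot.move_straight(at(.0012,0,.0773),vel=.02,attitude=A); robot.sleep(.2); st(robot,"relax")
squeeze(robot,.0773,.048,s0=.0005)
robot.move_straight(at(.0005,0,.13),vel=.2); robot.grip(1.0)
robot.goto(at(.06,0,.25),A); robot.sleep(.2)
f=robot.grab_frame("wrist"); f2=robot.grab_frame("side"); print(robot.sense()["t"])
cv2.imwrite("pics/w6.png",np.hstack([cv2.resize(f["image"][:,100:400,::-1][40:265],(400,300)),cv2.resize(f2["image"][130:230,130:263,::-1],(400,300))]))
X=cloud(f); p=(.502,.21)
print("white",rect(f,abs(X[...,2]-.080)<.006,.080,p))
E
```

```text
relax 41.31 s,n,z mm [4.400e-01 4.000e-02 7.735e+01] F [-3.6 -0.9  6.1] rpy [-1.7997e+02 -8.0000e-02  1.6736e+02] [-0.    0.91  0.01] 0.38
straddle 42.99 s,n,z mm [ 0.68  0.08 48.26] F [-0.7 -0.3 -0.3] rpy [1.7998e+02 3.0000e-02 1.6734e+02] [-0.01  0.01  0.03] 0.599
squeezed 43.58 s,n,z mm [ 0.63  0.   48.28] F [-0.8 -1.6  4.3] rpy [-1.7999e+02  2.0000e-02  1.6734e+02] [-0.24  0.21 -0.03] 0.397
45.8
white [502.9 209.3  60.7  33.9 -12.7 501.  209.8]
```

View pics/w6.png

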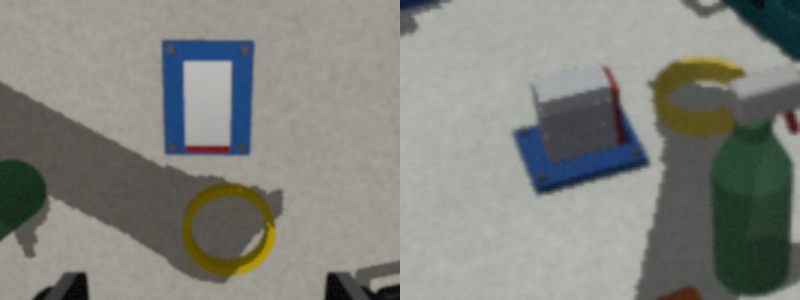

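The white block lies flush on the steel one, centred and against the stop: wrist view (207,103), side view (575,88). The robot is clear, so I'm handing in.

```bash
python3 -c "
from plant import robot
print(robot.close_job())"
```

```text
the job is handed in; nothing more can be done
None
```

The steel and white blocks were laid and slid home on the stand, squared up with a light squeeze, and look flush against the stop in the last pictures; the job was handed in at about 46 s, and no verdict was returned.

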